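Post an empty carton through the spring flap of the recycling box

ROBOT

A 7-joint arm with a two-finger parallel gripper is mounted at the origin on a cart in front of the work surface, level with it; the furniture and walls round the work are solid. World frame = base frame: x ahead of the robot, y to its left, z up, the work surface at z = 0. Lengths are in m, angles in rad, forces in N, time in s.
With the tool pointing down it reaches from about 0.35 to 0.9 m from the base axis. Payload 7.2 kg.
Tool frame: the origin (TCP) lies on the centre line of the jaws, within the pads' length; the fingertips stand 17 mm ahead of it and the grasp point (between the pads) lies 2 mm behind it; z points along the fingers, y is the direction in which the jaws open and shut (so a half turn about z gives the same grasp; the last joint's range is limited). The gripper opens to 85 mm and grips with 20 to 120 N. Pads are 22 mm wide; open, the fingers measure 114 mm over their backs; the gripper's body (76 mm by 85 mm) begins 54 mm behind the grasp point. The pads swing forward as they close: fully open they stand 13 mm farther back than shut.
Start: joints at [-1.351, 0.411, -0.013, 1.596, 0.006, 1.134, -0.082], TCP at [0.177, 0.599, 0.248] pointing down, gripper open.
Joint ranges: [-2.95, 2.95], [-0.29, 1.99], [-1.47, 1.44], [0.14, 2.54], [-1.03, 4.17], [0.13, 1.85], [-2.86, 2.86]. Speed limits (rad/s): [2.39, 2.39, 3.01, 3.01, 3.14, 3.14, 3.14].

INTERFACE

Orientations are given as a unit quaternion [w, x, y, z].
In Python, from cell import get_obs, capture, camera_model, job_done, search_frame, mark_of gives the robot as it stands.
- The arm moves only by the tool send_rows, never from a script. Its argument "deltas" is a list of rows, each an object of numbers: "tx", "ty", "tz": the shift along the world's x, y, z in mm; "yaw": the turn about the world's z in degrees. A call has 1 to 10 rows; each row shifts and turns the commanded pose from where the row before left it; what a row does not reach is not made up. A row lasts 1/8 s, in which the tool goes at most 62.5 mm and 10.7 degrees, less where a joint would pass 70% of its speed; a pose out of reach is approached as far as the arm can. A call with a gripper value outside its range is refused whole. "claw" is the opening in per cent of the stroke, from 0 (shut) to 100 (fully open), set as the call begins (left out, the last holds). The fingers move at their own pace and stop on an object; the grip force is fixed at half the most. Time passes only in rows, so rows that do not move let the fingers close. It gives the time, the measured TCP pose, the force and the opening at its end, in the units of the state.
- get_obs(): the state, without advancing time (a new reading comes with each control period).
- capture(name): name is "scene" or "top"; returns the picture (480x640x3 uint8, red, green, blue); there is no depth.
- camera_model(name): a dict with "intrinsics" (3x3 intrinsics, pixels), "dist" ([k1, k2, p1, p2, k3] as OpenCV has them; the pictures are not rectified), "R" (3x3) and "t" (3): a world point X has camera coordinates R X + t. Camera axes: x right, y down, z forward; pixel columns grow to the right and rows downward; lengths in m; the calibration is good to about 2 mm. A picture is of the moment at which its call begins. camera_model takes no time and is no camera call.
- job_done(): hands the job in, once; it reports no verdict.
Trained networks look in the newest picture that a camera, given by its name, has taken for a name from the list of things; names that differ only in an ending like _2 or _b are one class to them, and where a whole thing is asked for, a point or a joint stands for the part that bears it (a point fixed in the world has none). Each returns a list of dicts, best first, with "confidence" (0 to 1); they miss things now and then, are a little off and sometimes report something else, mostly with a low value. They report only what shows in the picture. A call takes as long as a camera call. They do not tell look-alikes from the thing itself.
- search_frame(camera, query): "point" ([x, y, z] in m, in the coordinates of the camera as it stood for that picture, good to about 4 mm: the middle of the surface that is visible of it).
- mark_of(camera, query): "point" ([x, y, z] in m, in the coordinates of the camera as it stood for that picture, good to about 4 mm: a listed point, or the origin of a listed thing).
The state is a dict: "t": time; "q": joint angles; "joint_vel": joint speeds; "joint_efforts": joint torques, N m; "eef_pos": TCP position; "tool_rot": TCP orientation; "ft_force": force on the tool from outside, world axes, zero at the start; "torque": the same for the moment, N m; "width": finger opening in m.
Only numpy, scipy, OpenCV 4.12 (cv2) and the standard library are available. Lean on these libraries where they do the work, as an engineer would, in place of code of your own. Each camera call takes 0.05 s, during which the arm holds its last target.

TASK

Push the empty carton that lies on the shelf of the recycling box into the box: with one finger push the flap open by its knob and keep it open, and meanwhile push the carton along the shelf and over the edge with the other finger, so that the carton never has to push the flap. Do not pick the carton up; afterwards let the flap swing shut, and leave the mug, the bowl and the timer where they stand.

Things in the scene. Friction and masses are not known exactly. Their poses are not given: they have to be found in the camera images.
- recycling_box: White recycling box, fixed, 340 mm long (x), 222 mm wide (y): loading shelf in front, bin behind, an upright flap between. Origin on the worktop under the middle of the mouth; x points from the shelf into the bin, y left, z up (the box may be turned). Bin inside: x -2 to 204, y -100 to 110 mm, floor z 6, walls to z 156. Fixed lid (top z 160) only beyond x = 108; before it the mouth is open above for fingers pointing down.
- sill (a point): On the shelf's far edge, over which the carton falls into the bin: x = -2, y = 0, z = 110 mm in the box's frame, same axes. The flat shelf runs from here 128 mm towards the robot (to x = -130 mm) and from y = -100 to 110 mm, with 10 mm high lips along its left and right sides and none in front.
- flap (a joint): Angle of the flap, rad: 0 closed, grows as it swings into the bin, at most 1.65. Grey panel 183 mm wide, 5 mm thick, 3 to 43 mm above the shelf, on a vertical hinge at its left end (x = 3, y = 90 mm in the box's frame); closed it reaches across the mouth to y = -97. A spring shuts it: 0.18 Nm closed (3 N at the knob), 0.30 Nm at 1.5 rad.
- flap_knob (a point): Centre of the steel ball, 22 mm diameter, on a 12 mm stem on the flap's front: the place to push. 60 mm from the hinge along the flap, 30 mm in front of the panel's middle. Closed it is at x = -27, y = 30, z = 135 mm in the box's frame (25 mm above the shelf). It swings with the flap: at 1.2 rad it is at x = 48, y = 40 mm, at 1.5 rad at x = 61, y = 56 mm.
- carton_mid (a point): Centre of the empty tan carton, about 40 g, lying flat on the shelf to the right of the knob: 50 mm along its own x, 31 mm high, 80 mm across. Its roll reads about pi/2 (it lies on its broad side); its yaw is the heading of its 50 mm side, near that of the box. Its centre is 15.5 mm above the shelf.
- mug: Cream mug standing to the right of the work, 78 mm wide and 101 mm tall. Origin at the centre of its foot. Leave it alone.
- bowl: White bowl, 115 mm wide, 52 mm tall, to the right at the back. Origin under its centre. Leave it alone.
- timer: White round kitchen timer, 68 mm wide, 58 mm tall, to the left. Origin under its centre. Leave it alone.
Not all that is in view belongs to the job. What is meant by the part that bears carton_mid is not orange or red, and is the larger of those in its own colour.

How it is judged:
By the outcome, as a careful person would: the job done as asked, in the order asked, and still so for the second after the job is handed in, with the robot touching nothing.
It also fails if it takes over 42 s, if anything falls off the work surface, if the arm or the gripper's body presses on something with over 40 N, if the wrist force passes 120 N, or if a joint passes its speed limit or range.

## Working session

There is one attempt and no reset: what is moved stays moved. The work goes in short steps, Python scripts to look and compute and a tool call to move; the robot and the scene stay as the last step left them, time stands still between calls to the robot, and variables do not carry over. Pictures are saved under pics/ and viewed, and the job is handed in when it is done.

Besides the shell and the picture viewer there is one more tool, called by a JSON object that holds its "name" and its "arguments", one argument or row to a line. send_rows: Moves the arm, as the interface text tells. Its arguments: {"type":"object","properties":{"deltas":{"type":"array","items":{"type":"object","properties":{"tx":{"type":"number"},"ty":{"type":"number"},"tz":{"type":"number"},"yaw":{"type":"number"}}}},"claw":{"type":"number"}},"required":["deltas"]}

```bash
mkdir -p pics; ls; cat > h.py <<'E'
import numpy as np, cv2
from cell import *
def save(cam,name):
    im=capture(cam); cv2.imwrite('pics/'+name+'.png',cv2.cvtColor(im,cv2.COLOR_RGB2BGR)); return im
def w(cam,p):
    m=camera_model(cam); return np.array(m['R']).T@(np.array(p)-np.array(m['t']))
def px(cam,X):
    m=camera_model(cam); r,_=cv2.Rodrigues(np.array(m['R']))
    return cv2.projectPoints(np.array(X,float).reshape(-1,1,3),r,np.array(m['t'],float),np.array(m['intrinsics']),np.array(m['dist'],float))[0].reshape(-1,2)
def onplane(cam,uv,z):
    m=camera_model(cam); n=cv2.undistortPoints(np.array(uv,float).reshape(-1,1,2),np.array(m['intrinsics']),np.array(m['dist'],float)).reshape(-1,2)
    R=np.array(m['R']);t=np.array(m['t']);c=-R.T@t
    d=np.c_[n,np.ones(len(n))]@R
    return c+d*((z-c[2])/d[:,2])[:,None]
E
python3 - <<'E'
from h import *
np.set_printoptions(precision=4,suppress=True)
for c in ['scene','top']:
    save(c,c+'0')
    for q in ['recycling_box','sill','flap_knob','carton_mid','mug','bowl','timer']:
        for d in mark_of(c,q): print(c,q,round(d['confidence'],2),w(c,d['point']),px(c,w(c,d['point'])))
o=get_obs();print(o['t'],o['eef_pos'],o['tool_rot'],o['width'])
E
```

```text
pics
scene recycling_box 0.69 [ 0.5838 -0.0492  0.0024] [[308.6044 225.489 ]]
scene recycling_box 0.15 [ 0.445  -0.4277 -0.0027] [[430.9262 283.2574]]
scene sill 0.58 [ 0.5811 -0.0554  0.1116] [[311.0148 207.3696]]
scene flap_knob 0.86 [ 0.5558 -0.0227  0.1419] [[298.3739 207.7613]]
scene carton_mid 0.95 [ 0.4067 -0.26    0.0178] [[373.4322 285.0456]]
scene carton_mid 0.72 [ 0.4985 -0.0942  0.1267] [[321.0123 231.2181]]
scene carton_mid 0.65 [ 0.3775 -0.0753  0.0129] [[307.8202 286.6867]]
scene carton_mid 0.61 [0.3442 0.0167 0.0153] [[273.9819 292.8263]]
scene bowl 0.87 [ 0.6241 -0.4075  0.0048] [[426.1389 228.2964]]
scene timer 0.65 [0.4459 0.2948 0.0003] [[188.3705 251.1968]]
top recycling_box 0.81 [ 0.5793 -0.0531 -0.0003] [[312.121  202.0331]]
top recycling_box 0.33 [ 0.5755 -0.0531  0.1103] [[311.1344 196.6898]]
top sill 0.67 [ 0.5778 -0.0514  0.1092] [[310.4364 195.754 ]]
top flap_knob 0.75 [ 0.5567 -0.0224  0.1351] [[296.8123 203.1574]]
top carton_mid 0.88 [ 0.4976 -0.0972  0.1265] [[330.1985 230.9065]]
top carton_mid 0.73 [ 0.3737 -0.0817  0.0089] [[322.0903 286.4122]]
top carton_mid 0.69 [ 0.4107 -0.2615  0.0141] [[397.2534 272.4571]]
top carton_mid 0.67 [0.3404 0.0204 0.0151] [[279.12   299.5767]]
top carton_mid 0.52 [ 0.4436  0.2906 -0.0032] [[169.8985 254.5579]]
top bowl 0.95 [ 0.6218 -0.404  -0.0012] [[455.2142 187.7053]]
top bowl 0.2 [ 0.5779 -0.0535  0.1111] [[311.3509 195.604 ]]
top timer 0.89 [ 0.44    0.2879 -0.0021] [[170.8082 256.0163]]
0.8 [0.1774 0.5993 0.2483] [0.     0.1434 0.9897 0.    ] 0.085401488417017
```

```bash
python3 - <<'E'
import cv2
for c,(x,y) in {'scene':(200,150),'top':(210,140)}.items():
    im=cv2.imread(f'pics/{c}0.png'); 
    cv2.imwrite(f'pics/{c}0z.png',cv2.resize(im[y:y+180,x:x+240],(800,600),interpolation=cv2.INTER_CUBIC))
E
```

```text
(no output)
```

View pics/scene0.png

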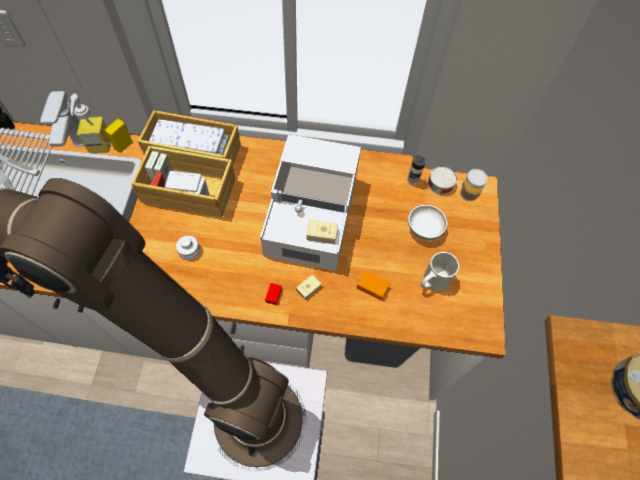

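View pics/top0.png

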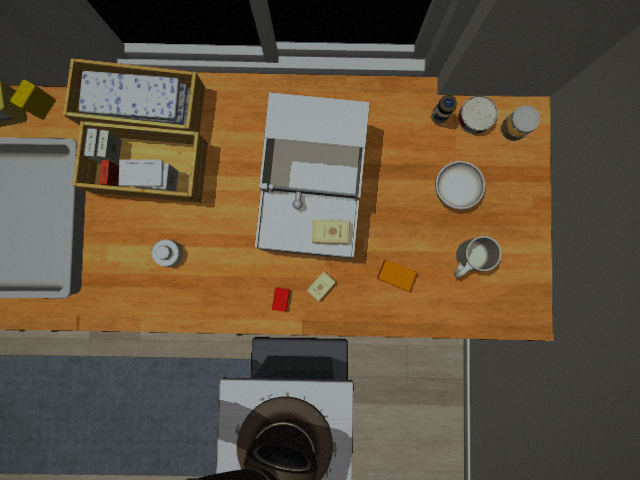

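```bash
sleep 1
```

```text
(no output)
```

View pics/top0z.png

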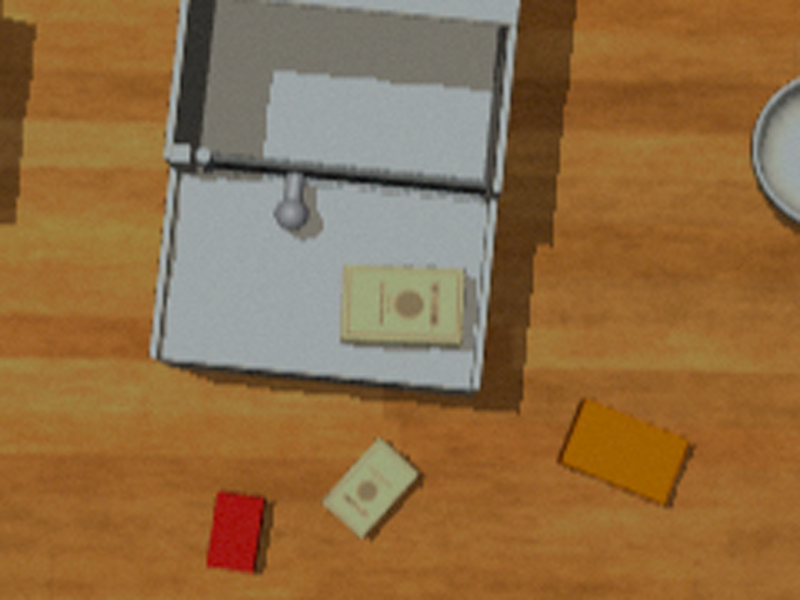

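View pics/scene0z.png

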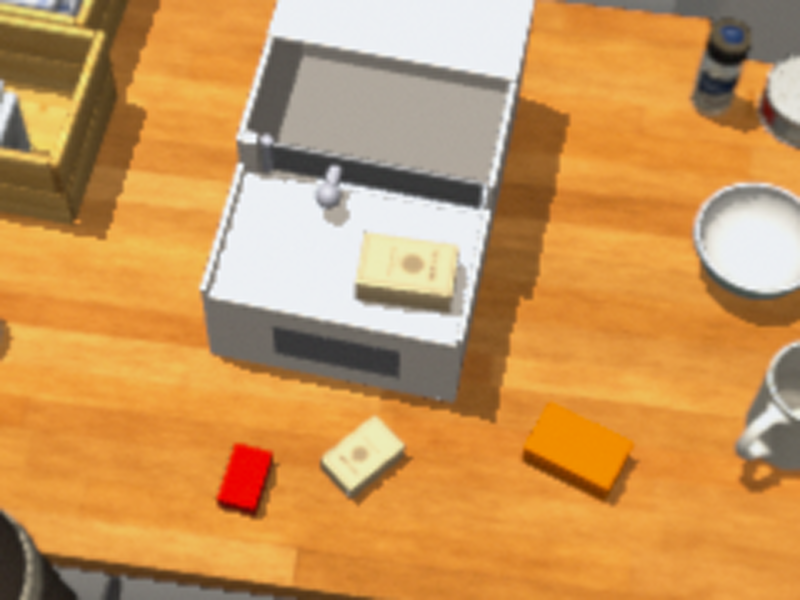

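The pictures show the carton on the shelf at top (330,231), the knob at (297,203), and a small look-alike on the worktop at (322,287). Next I measure the box heading and the carton's yaw.

```bash
python3 - <<'E'
from h import *
np.set_printoptions(precision=4,suppress=True)
f=lambda L:np.array(L)*0.3+[210,140]
# lips: left outer top front/back ; right
P=onplane('top',f([(153,355),(172,170),(479,388),(494,192)]),0.120)
print(P); 
for a,b in((0,1),(2,3),(2,0)):
    d=P[b]-P[a];print(np.degrees(np.arctan2(d[1],d[0])))
C=onplane('top',f([(345,265),(466,268),(463,346),(341,342)]),0.141)
print('carton',C,C.mean(0)); d=C[0]-C[1];print(np.degrees(np.arctan2(d[1],d[0]))-90); d=C[0]-C[3];print(np.degrees(np.arctan2(d[1],d[0])))
print('panel',onplane('top',f([(205,150),(487,182)]),0.153))
# fit overlay with yaw guesses
for c in['top','scene']:
  im=cv2.imread(f'pics/{c}0.png')
  x,y={'scene':(200,150),'top':(210,140)}[c]
  z=cv2.resize(im[y:y+180,x:x+240],(800,600),interpolation=cv2.INTER_CUBIC)
  a=np.radians(-5.0);R=np.array([[np.cos(a),-np.sin(a)],[np.sin(a),np.cos(a)]]);o=np.array([.580,-.0525])
  def B(p): p=np.array(p)/1000; return np.c_[p[:,:2]@R.T+o,p[:,2]]
  for poly in [[(-130,-100,110),(-130,110,110),(-2,110,110),(-2,-100,110)],[(3,90,153),(3,-97,153)],[(-27,30,146),(-27,30,135)],[(-2,110,156),(108,110,160),(108,-100,160),(-2,-100,156)]]:
    q=((px(c,B(poly))-[x,y])/0.3).astype(int)
    cv2.polylines(z,[q.reshape(-1,1,2)],len(poly)>2,(0,0,255),1)
  cv2.imwrite(f'pics/ov_{c}.png',z)
E
```

```text
[[ 0.4602  0.0666  0.12  ]
 [ 0.5846  0.0576  0.12  ]
 [ 0.4426 -0.1504  0.12  ]
 [ 0.5741 -0.1584  0.12  ]]
-4.140722467500625
-3.4902404811001118
85.36274162371593
carton [[ 0.5206 -0.0601  0.141 ]
 [ 0.5202 -0.1395  0.141 ]
 [ 0.4689 -0.1383  0.141 ]
 [ 0.4699 -0.0585  0.141 ]] [ 0.4949 -0.0991  0.141 ]
-0.28101196985952015
-1.7294601848922357
panel [[ 0.5929  0.0326  0.153 ]
 [ 0.5755 -0.1517  0.153 ]]
```

View pics/ov_top.png

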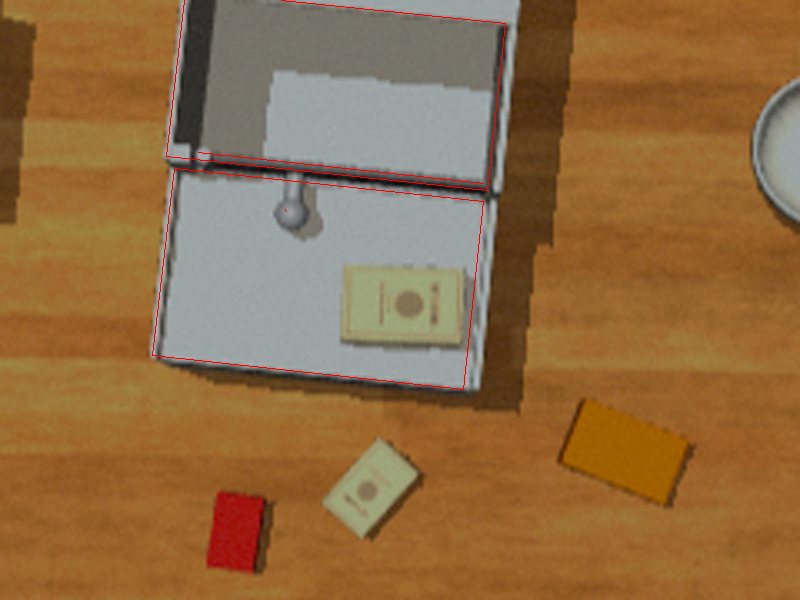

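View pics/ov_scene.png

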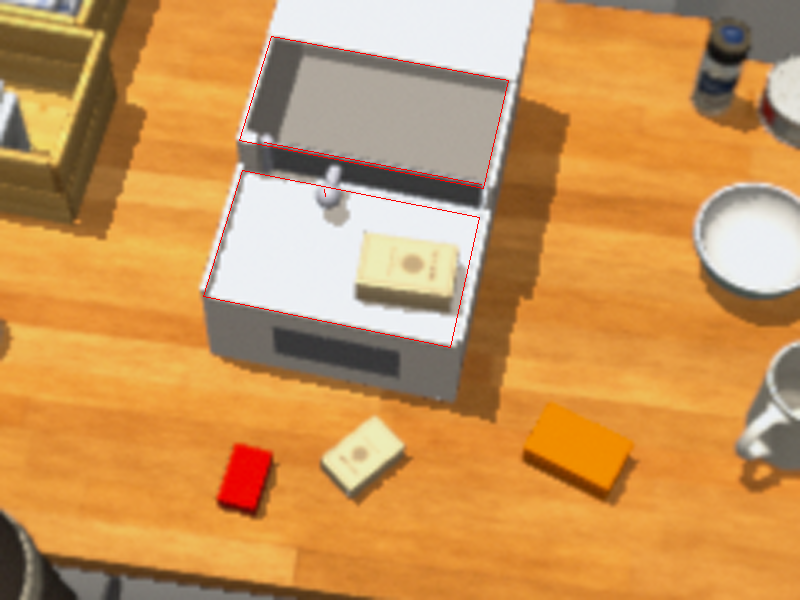

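{"name": "send_rows", "arguments": {
  "deltas": [
    {"tx": 17,"ty": -36,"yaw": -1.8},
    {"tx": 17,"ty": -36,"yaw": -1.8},
    {"tx": 17,"ty": -36,"yaw": -1.8},
    {"tx": 17,"ty": -36,"yaw": -1.8},
    {"tx": 17,"ty": -36,"yaw": -1.8},
    {"tx": 17,"ty": -36,"yaw": -1.8},
    {"tx": 17,"ty": -36,"yaw": -1.8},
    {"tx": 17,"ty": -36,"yaw": -1.8},
    {"tx": 17,"ty": -36,"yaw": -1.8}
  ],
  "claw": 100
}}

```text
schema error: expected keys tx, ty, tz, yaw
```

{"name": "send_rows", "arguments": {
  "deltas": [
    {"tx": 17,"ty": -36,"yaw": -1.8},
    {"tx": 17,"ty": -36,"yaw": -1.8},
    {"tx": 17,"ty": -36,"yaw": -1.8},
    {"tx": 17,"ty": -36,"yaw": -1.8},
    {"tx": 17,"ty": -36,"yaw": -1.8},
    {"tx": 17,"ty": -36,"yaw": -1.8},
    {"tx": 17,"ty": -36,"yaw": -1.8},
    {"tx": 17,"ty": -36,"yaw": -1.8},
    {"tx": 17,"ty": -36,"yaw": -1.8},
    {"tx": 0}
  ]
}}

```text
schema error: expected keys tx, ty, tz, yaw
```

```bash
cat > plan.py <<'E'
from h import *
a=np.radians(-4.7);Rb=np.array([[np.cos(a),-np.sin(a)],[np.sin(a),np.cos(a)]]);o=np.array([.579,-.056])*1000
def tcp(L,phi):  # L finger centre in box mm, phi dir R->L in box deg ; returns world mm tcp, world yaw dir, R
    L=np.array(L,float);u=np.array([np.cos(np.radians(phi)),np.sin(np.radians(phi))])
    return (o+Rb@(L-50*u)).round(1), phi-4.7, (L-100*u).round(1)
def now():
    b=get_obs();q=b['tool_rot'];al=np.degrees(2*np.arctan2(q[2],q[1]))-90
    p=np.array(b['eef_pos'])*1000; u=np.array([np.cos(np.radians(al)),np.sin(np.radians(al))])*50
    f=lambda X:(Rb.T@(X-o)).round(1)
    return dict(t=b['t'],p=p.round(1),dir=round(al,1),L=f(p[:2]+u),R=f(p[:2]-u),F=np.array(b['ft_force']).round(1),w=b['width'],q=np.array(b['q']).round(2))
E
python3 - <<'E'
from plan import *
print(now()); save('top','t1');save('scene','s1')
for L,ph in [((-60,33),45),((-45,31),45),((-20,29),48),((5,28),54),((20,32),60),((34,38),67)]: print(L,ph,tcp(L,ph))
E
```

```text
{'t': 0.8, 'p': array([177.4, 599.3, 248.3]), 'dir': np.float64(73.5), 'L': array([-443.7,  669.1]), 'R': array([-464.1,  571.2]), 'F': array([-0.7,  0.1,  0.4]), 'w': 0.085401488417017, 'q': array([-1.35,  0.41, -0.01,  1.6 ,  0.01,  1.13, -0.08])}
(-60, 33) 45 (array([483.8, -50.5]), 40.3, array([-130.7,  -37.7]))
(-45, 31) 45 (array([498.6, -53.8]), 40.3, array([-115.7,  -39.7]))
(-20, 29) 48 (array([525.1, -59.7]), 43.3, array([-86.9, -45.3]))
(5, 28) 54 (array([553.7, -66.4]), 49.3, array([-53.8, -52.9]))
(20, 32) 60 (array([573.1, -66.9]), 55.3, array([-30. , -54.6]))
(34, 38) 67 (array([592.8, -65.2]), 62.3, array([ -5.1, -54.1]))
```

View pics/s1.png

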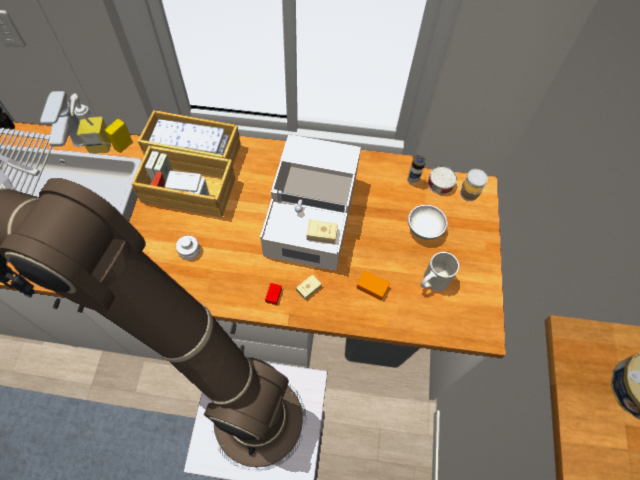

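View pics/t1.png

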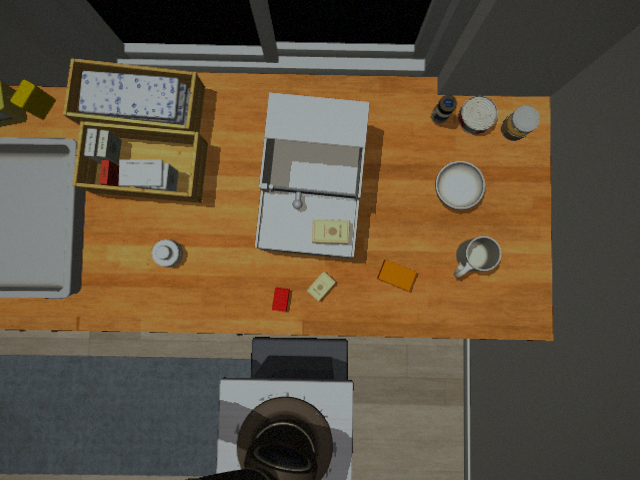

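The rows were refused and nothing moved, because every row needs all four keys.

{"name": "send_rows", "arguments": {
  "deltas": [
    {"tx": 17,"ty": -36,"tz": 0,"yaw": -1.8},
    {"tx": 17,"ty": -36,"tz": 0,"yaw": -1.8},
    {"tx": 17,"ty": -36,"tz": 0,"yaw": -1.8},
    {"tx": 17,"ty": -36,"tz": 0,"yaw": -1.8},
    {"tx": 17,"ty": -36,"tz": 0,"yaw": -1.8},
    {"tx": 17,"ty": -36,"tz": 0,"yaw": -1.8},
    {"tx": 17,"ty": -36,"tz": 0,"yaw": -1.8},
    {"tx": 17,"ty": -36,"tz": 0,"yaw": -1.8},
    {"tx": 17,"ty": -36,"tz": 0,"yaw": -1.8}
  ],
  "claw": 100
}}

```text
t: 2.02
eef_pos: [0.3309, 0.2741, 0.2486]
tool_rot: [0.0, 0.282, 0.959, 0.0]
ft_force: [0.7, -0.2, 0.3]
width: 0.0856
```

{"name": "send_rows", "arguments": {
  "deltas": [
    {"tx": 17,"ty": -36,"tz": 0,"yaw": -1.9},
    {"tx": 17,"ty": -36,"tz": 0,"yaw": -1.9},
    {"tx": 17,"ty": -36,"tz": 0,"yaw": -1.9},
    {"tx": 17,"ty": -36,"tz": 0,"yaw": -1.9},
    {"tx": 17,"ty": -36,"tz": 0,"yaw": -1.9},
    {"tx": 17,"ty": -36,"tz": 0,"yaw": -1.9},
    {"tx": 17,"ty": -36,"tz": 0,"yaw": -1.9},
    {"tx": 17,"ty": -36,"tz": 0,"yaw": -1.9},
    {"tx": 17,"ty": -36,"tz": 0,"yaw": -1.9},
    {"tx": 0,"ty": 0,"tz": 0,"yaw": 0}
  ]
}}

```text
t: 3.28
eef_pos: [0.4841, -0.0516, 0.2485]
tool_rot: [0.001, 0.423, 0.906, -0.0]
ft_force: [-0.0, 1.0, -0.2]
width: 0.0851
```

```bash
python3 - <<'E'
from plan import *
print(now()); save('top','t2');im=cv2.imread('pics/t2.png');cv2.imwrite('pics/t2z.png',cv2.resize(im[140:320,210:450],(800,600),interpolation=cv2.INTER_CUBIC))
save('scene','s2');im=cv2.imread('pics/s2.png');cv2.imwrite('pics/s2z.png',cv2.resize(im[150:330,200:440],(800,600),interpolation=cv2.INTER_CUBIC))
E
```

```text
{'t': 3.275, 'p': array([484.1, -51.6, 248.5]), 'dir': np.float64(39.9), 'L': array([-59.3,  31.7]), 'R': array([-130.5,  -38.5]), 'F': array([-0. ,  1. , -0.2]), 'w': 0.08513050489641182, 'q': array([-0.49,  0.18,  0.58,  1.95, -0.11,  1.04,  0.83])}
```

View pics/s2z.png

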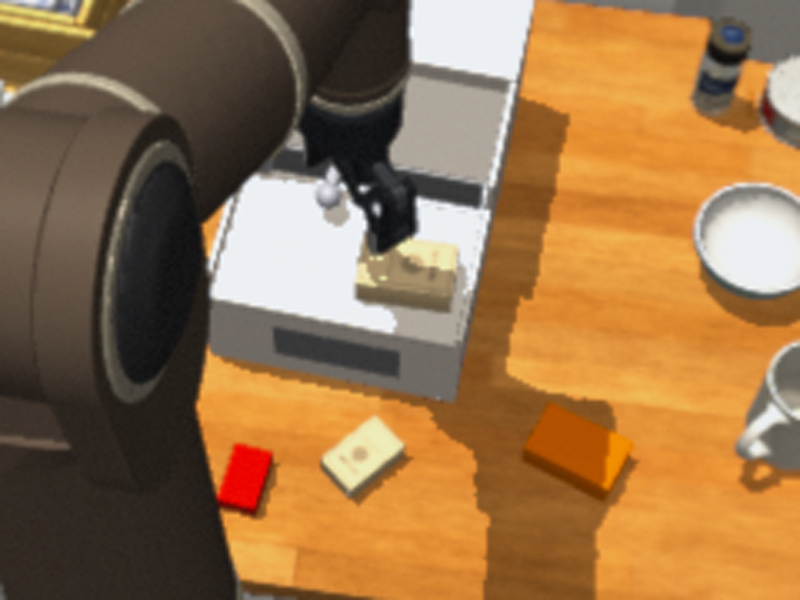

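View pics/t2z.png

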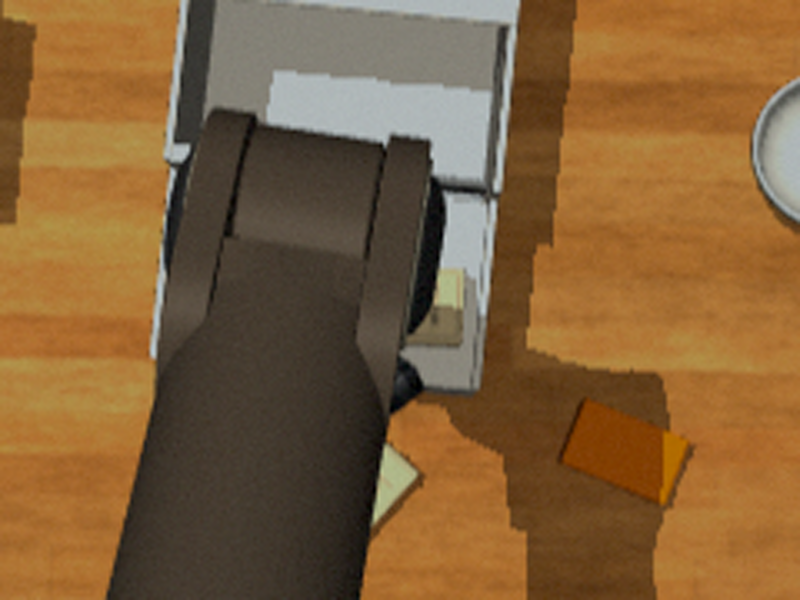

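```bash
python3 - <<'E'
from plan import *
u=np.array([np.cos(np.radians(39.9)),np.sin(np.radians(39.9))])
p=np.array([.4841,-.0516])
v=np.array([u[1],-u[0]])
for s in(43,50,57):
  for e in (-11,11):
    for z in(.2315,.2445): print(s,e,z,((px('scene',[*(p-u*s/1000+v*e/1000),z])-[200,150])/.3).round())
E
```

```text
43 -11 0.2315 [[368. 260.]]
43 -11 0.2445 [[368. 252.]]
43 11 0.2315 [[393. 247.]]
43 11 0.2445 [[393. 239.]]
50 -11 0.2315 [[373. 267.]]
50 -11 0.2445 [[373. 259.]]
50 11 0.2315 [[398. 254.]]
50 11 0.2445 [[398. 245.]]
57 -11 0.2315 [[378. 274.]]
57 -11 0.2445 [[378. 266.]]
57 11 0.2315 [[402. 261.]]
57 11 0.2445 [[403. 252.]]
```

{"name": "send_rows", "arguments": {
  "deltas": [
    {"tx": 0,"ty": 0,"tz": -30,"yaw": 0},
    {"tx": 0,"ty": 0,"tz": -30,"yaw": 0},
    {"tx": 0,"ty": 0,"tz": -28,"yaw": 0},
    {"tx": 0,"ty": 0,"tz": -10,"yaw": 0},
    {"tx": 0,"ty": 0,"tz": 0,"yaw": 0}
  ]
}}

```text
t: 4.0
eef_pos: [0.4832, -0.048, 0.1503]
tool_rot: [-0.0, 0.421, 0.907, -0.0]
ft_force: [0.4, 0.3, -0.3]
width: 0.0856
```

```bash
cat > look.py <<'E'
import sys
from plan import *
n=sys.argv[1]
for c,(x,y) in {'scene':(240,170),'top':(230,150)}.items():
    im=capture(c)[:,:,::-1]
    cv2.imwrite(f'pics/{c}{n}.png',cv2.resize(im[y:y+120,x:x+160],(800,600),interpolation=cv2.INTER_CUBIC))
print(now())
E
python3 look.py 3
```

```text
{'t': 4.1, 'p': array([484. , -48.4, 151.2]), 'dir': np.float64(40.2), 'L': array([-59.9,  35.1]), 'R': array([-130.7,  -35.6]), 'F': array([ 0. , -0.2,  0.5]), 'w': 0.08541152256384225, 'q': array([-0.44,  0.32,  0.54,  2.06, -0.22,  0.82,  0.93])}
```

View pics/scene3.png

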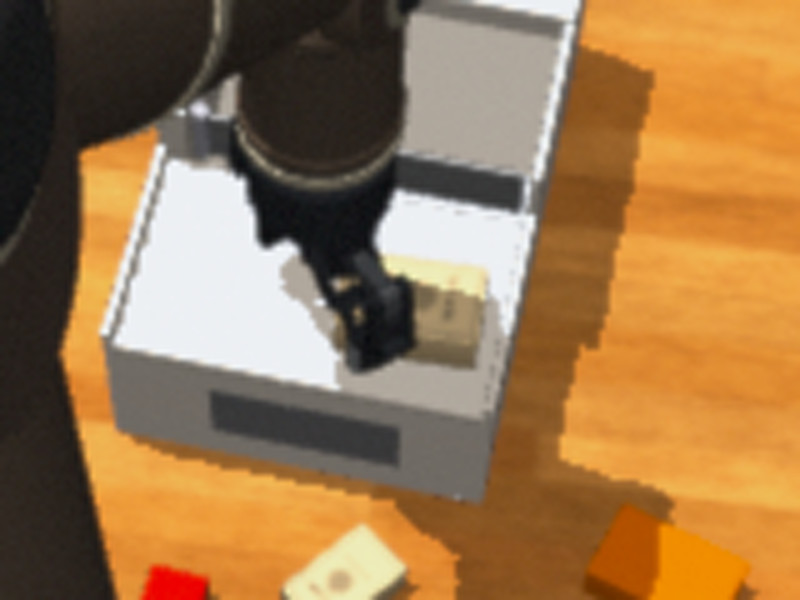

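```bash
python3 - <<'E'
from plan import *
al=np.radians(40.2)
u=np.array([np.cos(al),np.sin(al)]);v=np.array([u[1],-u[0]])
p=np.array([.4840,-.0484])
for z in(.134,.147,.16,.17):
  print(z,[(s,e,*((px('scene',[*(p-u*s/1000+v*e/1000),z])-[240,170])*5).round()[0]) for s in (43,57) for e in (-11,11)])
E
```

```text
0.134 [(43, -11, np.float64(344.0), np.float64(380.0)), (43, 11, np.float64(379.0), np.float64(361.0)), (57, -11, np.float64(358.0), np.float64(400.0)), (57, 11, np.float64(393.0), np.float64(381.0))]
0.147 [(43, -11, np.float64(344.0), np.float64(369.0)), (43, 11, np.float64(379.0), np.float64(350.0)), (57, -11, np.float64(359.0), np.float64(388.0)), (57, 11, np.float64(393.0), np.float64(369.0))]
0.16 [(43, -11, np.float64(345.0), np.float64(357.0)), (43, 11, np.float64(380.0), np.float64(338.0)), (57, -11, np.float64(359.0), np.float64(377.0)), (57, 11, np.float64(394.0), np.float64(358.0))]
0.17 [(43, -11, np.float64(345.0), np.float64(348.0)), (43, 11, np.float64(380.0), np.float64(329.0)), (57, -11, np.float64(359.0), np.float64(368.0)), (57, 11, np.float64(394.0), np.float64(349.0))]
```

View pics/top3.png

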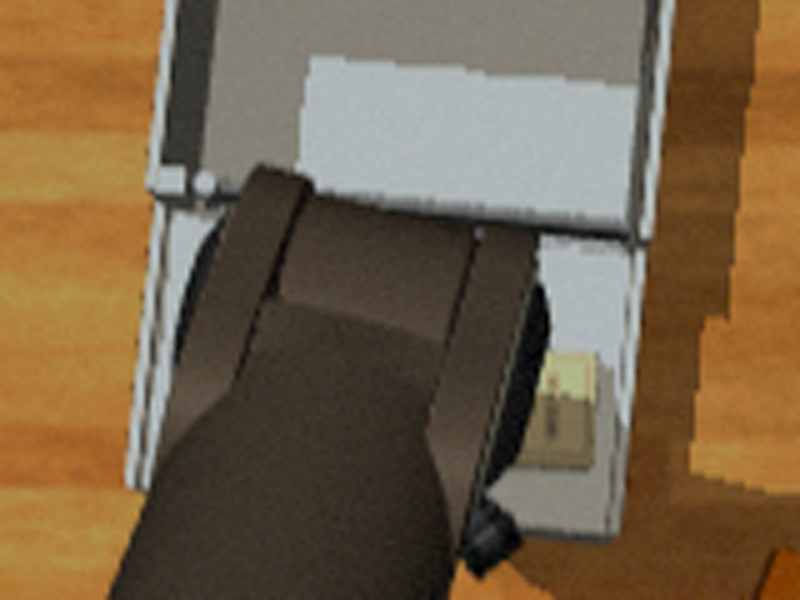

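```bash
python3 - <<'E'
from plan import *
def tri(a,b):
    P=[];x=[]
    for c,uv in(('scene',a),('top',b)):
        m=camera_model(c);P.append(np.c_[m['R'],m['t']]);x.append(cv2.undistortPoints(np.array(uv,float).reshape(1,1,2),np.array(m['intrinsics']),np.array(m['dist'],float)).reshape(2,1))
    X=cv2.triangulatePoints(P[0],P[1],x[0],x[1]);X=(X[:3]/X[3]).ravel();return X
al=np.radians(40.2);u=np.array([np.cos(al),np.sin(al)]);v=np.array([u[1],-u[0]])
for a,b in(((312,244),(326.4,265)),((322.4,239),(334.4,258))):
    X=tri(a,b);d=X[:2]-[.484,-.0484];print(X,d@u,d@v)
E
```

```text
[ 0.41966894 -0.08429598  0.19514493] -0.0723051436041981 -0.014105764962177775
[ 0.43485394 -0.10478802  0.19980097] -0.07393364693570025 0.011347240684397648
```

{"name": "send_rows", "arguments": {
  "deltas": [
    {"tx": 0,"ty": -2,"tz": -10,"yaw": 0},
    {"tx": 0,"ty": -1,"tz": -8,"yaw": 0},
    {"tx": 0,"ty": 0,"tz": -4,"yaw": 0},
    {"tx": 0,"ty": 0,"tz": 0,"yaw": 0}
  ]
}}

```text
t: 4.6
eef_pos: [0.4832, -0.0518, 0.1279]
tool_rot: [-0.0, 0.421, 0.907, -0.0]
ft_force: [0.0, -0.3, -0.5]
width: 0.0856
```

```bash
python3 look.py 4
```

```text
{'t': 4.7, 'p': array([483.5, -51.8, 128.3]), 'dir': np.float64(40.2), 'L': array([-60.1,  31.7]), 'R': array([-130.9,  -38.9]), 'F': array([ 0.3, -1.1,  0.8]), 'w': 0.08546170437794512, 'q': array([-0.42,  0.36,  0.52,  2.08, -0.25,  0.77,  0.96])}
```

View pics/scene4.png

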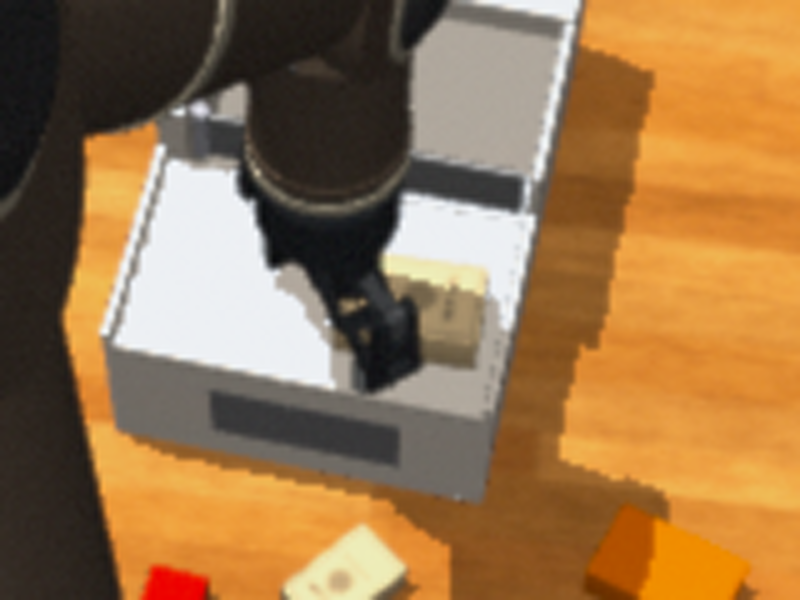

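{"name": "send_rows", "arguments": {
  "deltas": [
    {"tx": 5,"ty": -1,"tz": 0,"yaw": 0},
    {"tx": 5,"ty": 0,"tz": 0,"yaw": 0},
    {"tx": 4,"ty": -1,"tz": 0,"yaw": 0},
    {"tx": 3,"ty": 0,"tz": 0,"yaw": 0},
    {"tx": 0,"ty": 0,"tz": 0,"yaw": 0}
  ]
}}

```text
t: 5.32
eef_pos: [0.4999, -0.0541, 0.1281]
tool_rot: [-0.001, 0.421, 0.907, -0.0]
ft_force: [-3.0, -0.3, 1.6]
width: 0.0851
```

```bash
python3 look.py 5
```

```text
{'t': 5.425, 'p': array([499.9, -53.9, 128.1]), 'dir': np.float64(40.2), 'L': array([-43.6,  30.9]), 'R': array([-114.5,  -39.7]), 'F': array([-3.4, -1.6,  2.4]), 'w': 0.08525444875317736, 'q': array([-0.4 ,  0.38,  0.52,  2.04, -0.27,  0.78,  0.98])}
```

View pics/scene5.png

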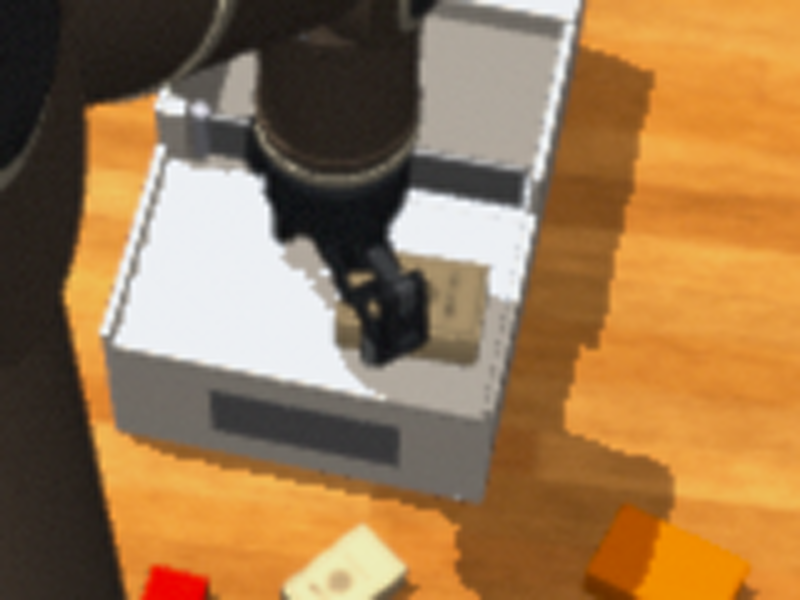

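View pics/top5.png

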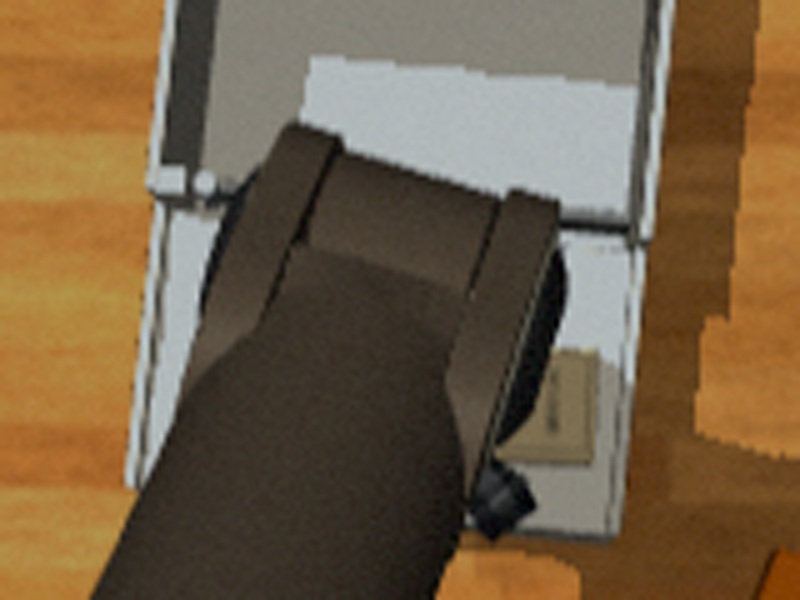

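{"name": "send_rows", "arguments": {
  "deltas": [
    {"tx": -6,"ty": 1,"tz": 0,"yaw": 0},
    {"tx": -6,"ty": 0,"tz": 0,"yaw": 0},
    {"tx": 0,"ty": 0,"tz": -2,"yaw": 0},
    {"tx": 0,"ty": 0,"tz": -1,"yaw": 0},
    {"tx": 0,"ty": 0,"tz": 0,"yaw": 0}
  ]
}}

```text
t: 6.05
eef_pos: [0.4886, -0.0527, 0.1252]
tool_rot: [0.0, 0.421, 0.907, -0.0]
ft_force: [0.5, 0.3, 0.6]
width: 0.0857
```

{"name": "send_rows", "arguments": {
  "deltas": [
    {"tx": 0,"ty": 0,"tz": -2,"yaw": 0},
    {"tx": 0,"ty": 0,"tz": -1,"yaw": 0},
    {"tx": 0,"ty": 0,"tz": 0,"yaw": 0}
  ]
}}

```text
t: 6.42
eef_pos: [0.4883, -0.0527, 0.1222]
tool_rot: [-0.0, 0.421, 0.907, -0.0]
ft_force: [-0.3, 0.8, 0.5]
width: 0.0854
```

{"name": "send_rows", "arguments": {
  "deltas": [
    {"tx": 0,"ty": 0,"tz": -2,"yaw": 0},
    {"tx": 0,"ty": 0,"tz": -1,"yaw": 0},
    {"tx": 0,"ty": 0,"tz": 0,"yaw": 0}
  ]
}}

```text
t: 6.8
eef_pos: [0.4883, -0.0527, 0.1192]
tool_rot: [-0.0, 0.421, 0.907, -0.0]
ft_force: [1.2, -0.1, -0.1]
width: 0.0852
```

```bash
python3 look.py 6
```

```text
{'t': 6.9, 'p': array([488.4, -52.7, 119.3]), 'dir': np.float64(40.2), 'L': array([-55.2,  31.2]), 'R': array([-126. ,  -39.4]), 'F': array([ 0.2, -0.3,  0.3]), 'w': 0.08519008966694971, 'q': array([-0.4 ,  0.38,  0.51,  2.07, -0.27,  0.75,  0.98])}
```

View pics/scene6.png

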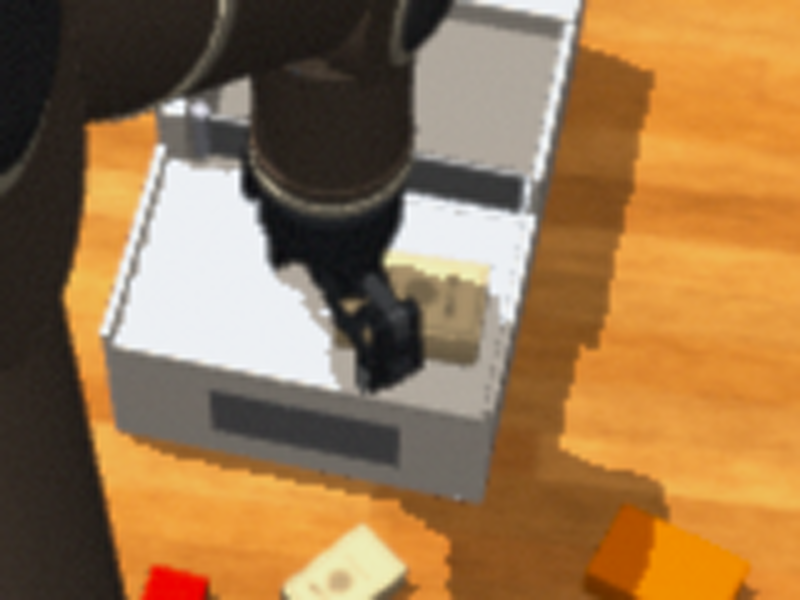

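{"name": "send_rows", "arguments": {
  "deltas": [
    {"tx": 5,"ty": -0.5,"tz": 0,"yaw": 0},
    {"tx": 5,"ty": -0.5,"tz": 0,"yaw": 0},
    {"tx": 5,"ty": -1,"tz": 0,"yaw": 0},
    {"tx": 5,"ty": -1,"tz": 0,"yaw": 0.5},
    {"tx": 5,"ty": -1,"tz": 0,"yaw": 0.5},
    {"tx": 5,"ty": -1,"tz": 0,"yaw": 1},
    {"tx": 5,"ty": -1,"tz": 0,"yaw": 1},
    {"tx": 2,"ty": -1,"tz": 0,"yaw": 0},
    {"tx": 0,"ty": 0,"tz": 0,"yaw": 0}
  ]
}}

```text
t: 8.02
eef_pos: [0.5254, -0.0595, 0.1191]
tool_rot: [-0.0, 0.397, 0.918, 0.0]
ft_force: [-3.7, 1.0, -1.4]
width: 0.0856
```

```bash
python3 look.py 7
```

```text
{'t': 8.125, 'p': array([525.3, -59.4, 119.2]), 'dir': np.float64(43.2), 'L': array([-19.7,  29.3]), 'R': array([-86.7, -44.9]), 'F': array([-3. ,  0.8, -2. ]), 'w': 0.08532397173211144, 'q': array([-0.36,  0.43,  0.49,  1.99, -0.28,  0.79,  1.05])}
```

View pics/scene7.png

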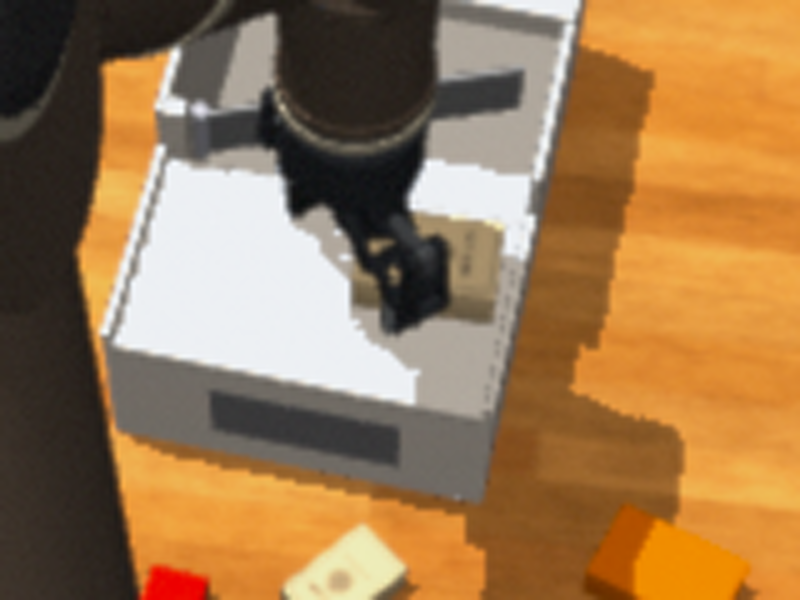

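View pics/top7.png

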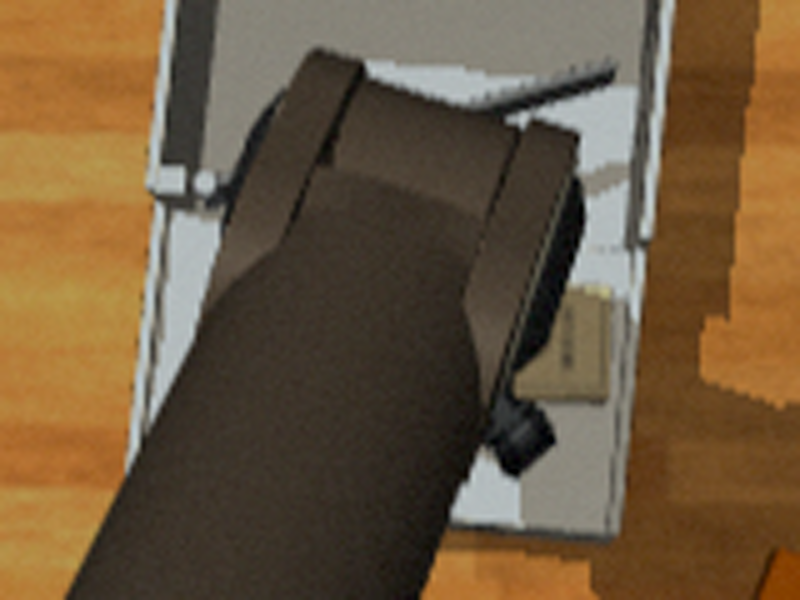

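{"name": "send_rows", "arguments": {
  "deltas": [
    {"tx": 5,"ty": -1,"tz": 0,"yaw": 1},
    {"tx": 5,"ty": -1,"tz": 0,"yaw": 1},
    {"tx": 5,"ty": -1,"tz": 0,"yaw": 1},
    {"tx": 5,"ty": -1,"tz": 0,"yaw": 1},
    {"tx": 5,"ty": -1,"tz": 0,"yaw": 1},
    {"tx": 3.5,"ty": 0,"tz": 0,"yaw": 1},
    {"tx": 0,"ty": 0,"tz": 0,"yaw": 0}
  ]
}}

```text
t: 9.0
eef_pos: [0.5543, -0.0649, 0.1193]
tool_rot: [0.0, 0.348, 0.937, -0.0]
ft_force: [-3.4, -0.7, -0.4]
width: 0.0853
```

```bash
python3 look.py 8
```

```text
{'t': 9.1, 'p': array([554. , -64.8, 119.3]), 'dir': np.float64(49.2), 'L': array([ 5.2, 29.5]), 'R': array([-53.7, -51.3]), 'F': array([-3.7, -1.2, -0.2]), 'w': 0.08543029635788965, 'q': array([-0.32,  0.47,  0.46,  1.92, -0.28,  0.82,  1.15])}
```

View pics/scene8.png

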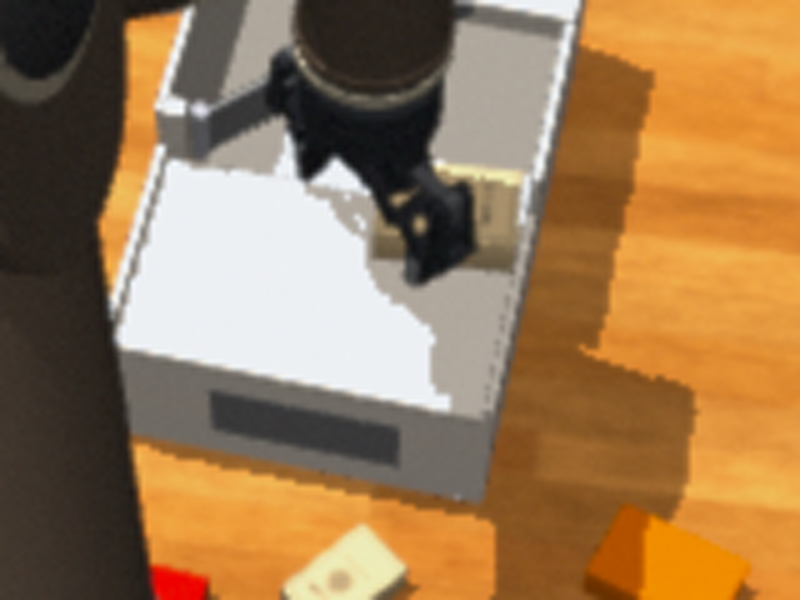

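View pics/top8.png

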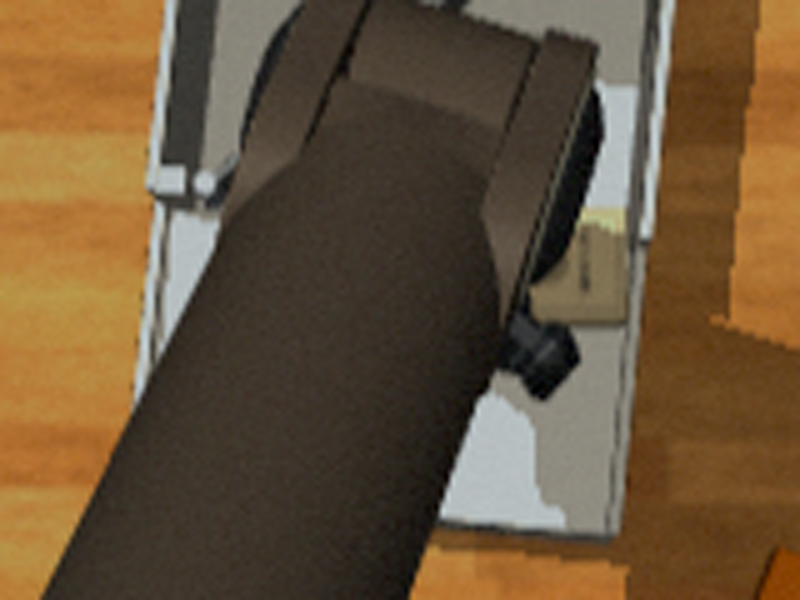

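```bash
python3 - <<'E'
from plan import *
for z,l in((.141,[(625,322),(626,210),(540,322)]),(.110,[(627,250),(617,330)])):
    P=onplane('top',np.array(l)/5+[230,150],z)[:,:2]*1000
    print(((P-o)@Rb).round(1))
E
```

```text
[[-37.5 -98. ]
 [ 11.8 -93.7]
 [-41.3 -61. ]]
[[ -1.  -97.2]
 [-37.5 -96.3]]
```

{"name": "send_rows", "arguments": {
  "deltas": [
    {"tx": 4,"ty": 0.4,"tz": 0,"yaw": 1.2},
    {"tx": 4,"ty": 0.4,"tz": 0,"yaw": 1.2},
    {"tx": 4,"ty": 0.4,"tz": 0,"yaw": 1.2},
    {"tx": 4,"ty": 0.4,"tz": 0,"yaw": 1.2},
    {"tx": 3.5,"ty": 0.4,"tz": 0,"yaw": 1.2},
    {"tx": 0,"ty": 0,"tz": 0,"yaw": 0}
  ]
}}

```text
t: 9.85
eef_pos: [0.5738, -0.0627, 0.1193]
tool_rot: [0.0, 0.299, 0.954, 0.0]
ft_force: [-5.3, -1.8, -0.6]
width: 0.0852
```

```bash
python3 look.py 9
```

```text
{'t': 9.95, 'p': array([573.4, -62.7, 119.3]), 'dir': np.float64(55.2), 'L': array([20.1, 36.1]), 'R': array([-30.1, -50.4]), 'F': array([-3.3, -0.9, -0.8]), 'w': 0.08517806735080818, 'q': array([-0.29,  0.5 ,  0.43,  1.87, -0.27,  0.83,  1.23])}
```

View pics/scene9.png

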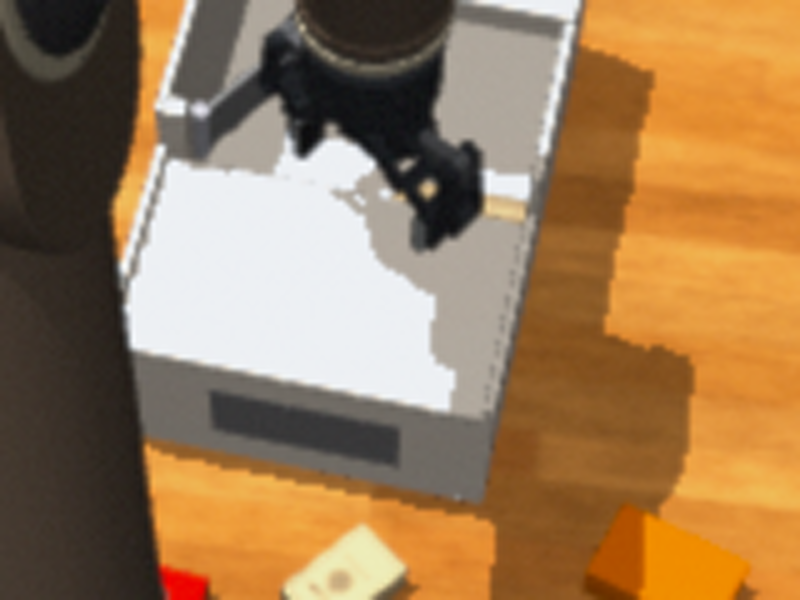

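View pics/top9.png

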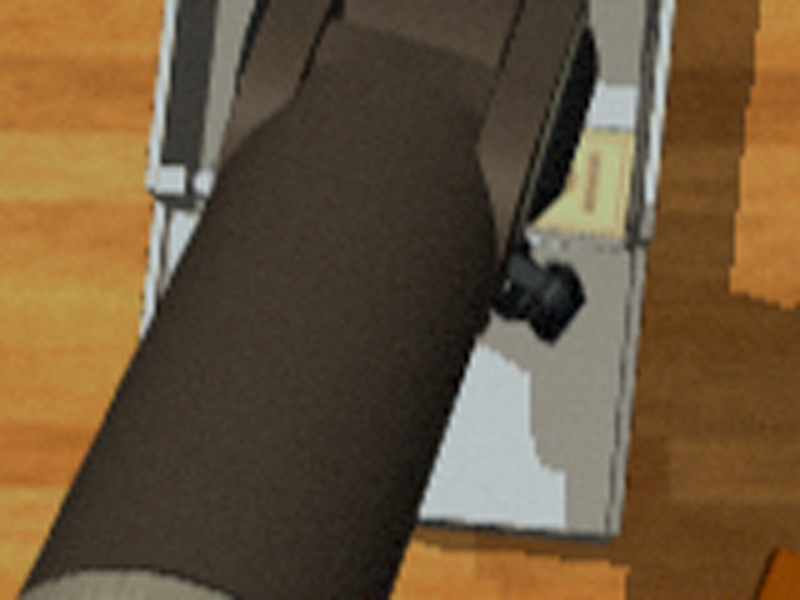

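The carton is tipping over the sill with the flap held wide open, so I continue the push.

{"name": "send_rows", "arguments": {
  "deltas": [
    {"tx": 4,"ty": 0.4,"tz": 0,"yaw": 1.4},
    {"tx": 4,"ty": 0.4,"tz": 0,"yaw": 1.4},
    {"tx": 4,"ty": 0.4,"tz": 0,"yaw": 1.4},
    {"tx": 4,"ty": 0.4,"tz": 0,"yaw": 1.4},
    {"tx": 3.5,"ty": 0.4,"tz": 0,"yaw": 1.4},
    {"tx": 0,"ty": 0,"tz": 0,"yaw": 0},
    {"tx": 0,"ty": 0,"tz": 0,"yaw": 0}
  ]
}}

```text
t: 10.82
eef_pos: [0.5927, -0.0601, 0.1191]
tool_rot: [-0.001, 0.239, 0.971, 0.0]
ft_force: [-5.9, 0.9, 0.1]
width: 0.0854
```

```bash
python3 look.py 10
```

```text
{'t': 10.925, 'p': array([592.7, -60.1, 119.2]), 'dir': np.float64(62.3), 'L': array([33.6, 43.1]), 'R': array([ -5.5, -48.9]), 'F': array([-6.1, -0.4,  0.1]), 'w': 0.08542225235002364, 'q': array([-0.27,  0.52,  0.39,  1.82, -0.26,  0.85,  1.33])}
```

View pics/scene10.png

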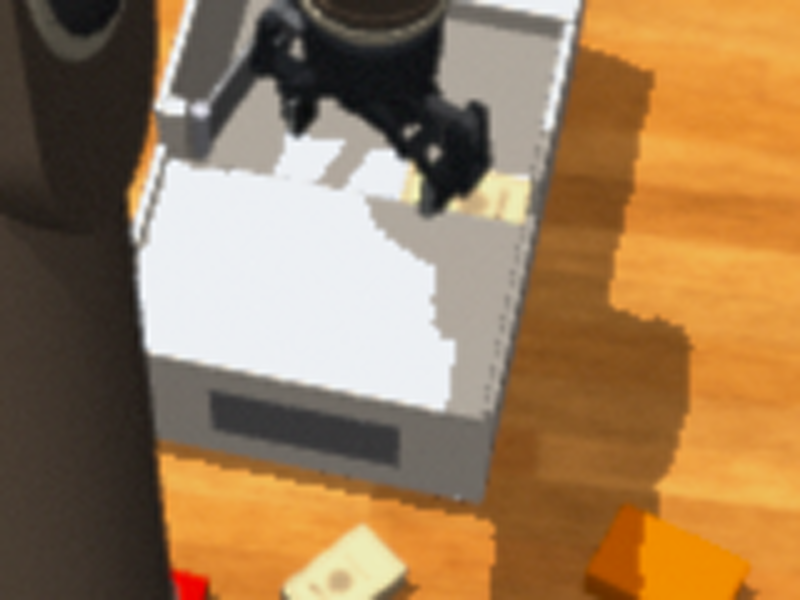

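View pics/top10.png

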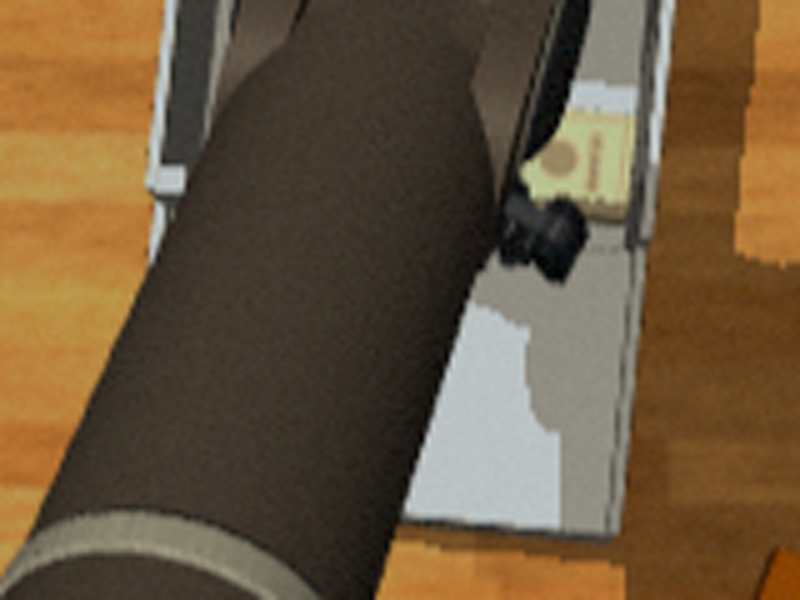

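The carton lies inside the bin, seen below the sill. I retreat along the same path so the flap follows the finger shut.

{"name": "send_rows", "arguments": {
  "deltas": [
    {"tx": -8,"ty": -0.5,"tz": 0,"yaw": -2.6},
    {"tx": -8,"ty": -0.5,"tz": 0,"yaw": -2.6},
    {"tx": -8,"ty": -0.5,"tz": 0,"yaw": -2.6},
    {"tx": -8,"ty": -1,"tz": 0,"yaw": -2.6},
    {"tx": -8,"ty": -1,"tz": 0,"yaw": -2.6},
    {"tx": -8,"ty": 1,"tz": 0,"yaw": -2},
    {"tx": -8,"ty": 1.5,"tz": 0,"yaw": -2},
    {"tx": -8,"ty": 1.5,"tz": 0,"yaw": -2},
    {"tx": -8,"ty": 1.5,"tz": 0,"yaw": -1},
    {"tx": -8,"ty": 1.5,"tz": 0,"yaw": -1}
  ]
}}

```text
t: 12.18
eef_pos: [0.5128, -0.0573, 0.1195]
tool_rot: [0.0, 0.414, 0.91, 0.0]
ft_force: [-1.0, 2.0, 0.5]
width: 0.0852
```

{"name": "send_rows", "arguments": {
  "deltas": [
    {"tx": -8,"ty": 1.5,"tz": 0,"yaw": -1},
    {"tx": -8,"ty": 1.5,"tz": 0,"yaw": 0},
    {"tx": -8,"ty": 0,"tz": 0,"yaw": 0},
    {"tx": -5,"ty": 0,"tz": 0,"yaw": 0},
    {"tx": 0,"ty": 0,"tz": 0,"yaw": 0}
  ]
}}

```text
t: 12.8
eef_pos: [0.4838, -0.0544, 0.1194]
tool_rot: [0.0, 0.421, 0.907, 0.0]
ft_force: [0.2, 0.7, -0.3]
width: 0.0856
```

```bash
python3 look.py 11
```

```text
{'t': 12.9, 'p': array([484.3, -54.3, 119.4]), 'dir': np.float64(40.2), 'L': array([-59.1,  29.2]), 'R': array([-129.9,  -41.3]), 'F': array([-0.2, -0.7, -0.3]), 'w': 0.08538243992939706, 'q': array([-0.4 ,  0.37,  0.52,  2.08, -0.27,  0.75,  0.98])}
```

View pics/scene11.png

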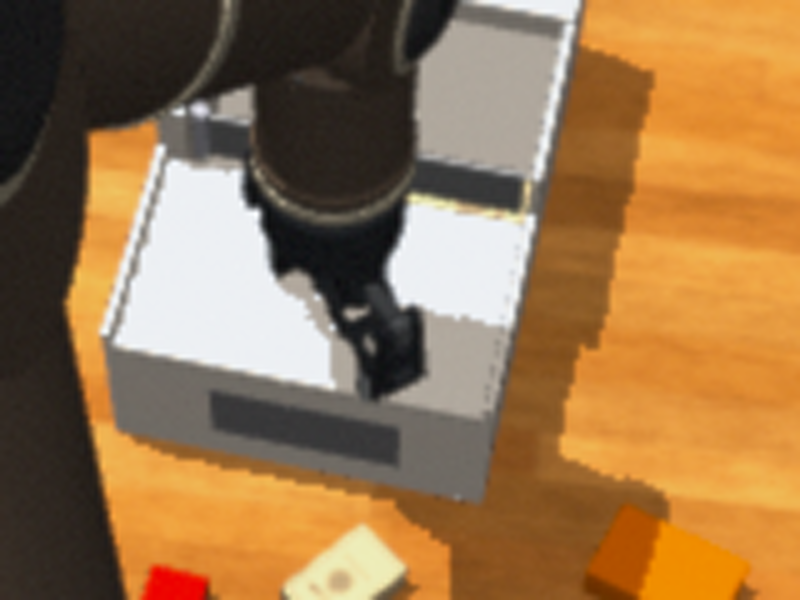

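View pics/top11.png

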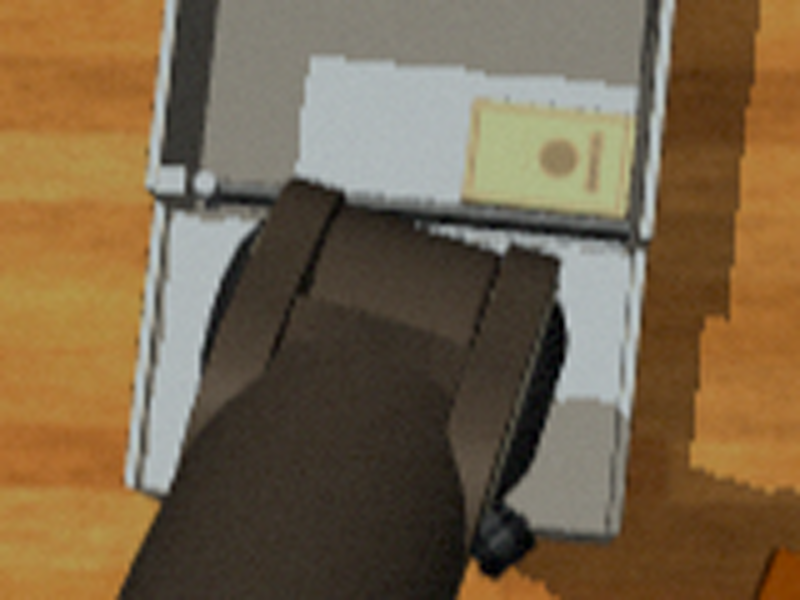

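{"name": "send_rows", "arguments": {
  "deltas": [
    {"tx": 0,"ty": 0,"tz": 10,"yaw": 0},
    {"tx": -5,"ty": 5,"tz": 30,"yaw": 0},
    {"tx": -10,"ty": 20,"tz": 40,"yaw": 0},
    {"tx": -10,"ty": 40,"tz": 40,"yaw": 0},
    {"tx": -10,"ty": 40,"tz": 10,"yaw": 0},
    {"tx": -10,"ty": 40,"tz": 0,"yaw": 0},
    {"tx": -10,"ty": 40,"tz": 0,"yaw": 0},
    {"tx": -10,"ty": 40,"tz": 0,"yaw": 0},
    {"tx": 0,"ty": 40,"tz": 0,"yaw": 0},
    {"tx": 0,"ty": 0,"tz": 0,"yaw": 0}
  ]
}}

```text
t: 14.15
eef_pos: [0.4186, 0.2138, 0.2498]
tool_rot: [0.0, 0.419, 0.908, 0.0]
ft_force: [-0.2, -0.0, -0.7]
width: 0.0852
```

```bash
python3 look.py 12; python3 - <<'E'
from plan import *
save('scene','s12f')
for z in (.037,.056,.1):
    P=onplane('top',np.array([(475,98),(631,116),(628,217),(464,200)])/5+[230,150],z)[:,:2]*1000
    print(z,np.linalg.norm(P-np.roll(P,1,0),axis=1).round(1),((P-o)@Rb).mean(0).round(1))
for q in ['flap_knob','carton_mid','bowl','timer','mug']:
    print(q,[(round(d['confidence'],2),w('scene',d['point']).round(3)) for d in mark_of('scene',q)])
    print(q,[(round(d['confidence'],2),w('top',d['point']).round(3)) for d in mark_of('top',q)])
E
```

```text
{'t': 14.25, 'p': array([419.1, 210.5, 249.6]), 'dir': np.float64(40.2), 'L': array([-145.8,  287.8]), 'R': array([-216.6,  217.1]), 'F': array([-0.4, -0.1, -1.1]), 'w': 0.08519437041809122, 'q': array([-0.92,  0.14,  0.39,  1.98, -0.06,  1.04,  0.2 ])}
0.037 [49.7 75.3 48.9 78.8] [ 50.7 -59.3]
0.056 [48.9 74.1 48.1 77.6] [ 47.2 -59.1]
0.1 [47.2 71.6 46.5 74.9] [ 39.1 -58.5]
flap_knob [(0.73, array([ 0.561, -0.024,  0.138]))]
flap_knob [(0.65, array([ 0.557, -0.025,  0.133])), (0.18, array([ 0.445, -0.427, -0.001]))]
carton_mid [(0.96, array([ 0.412, -0.261,  0.018])), (0.74, array([ 0.377, -0.075,  0.012])), (0.67, array([0.343, 0.021, 0.012])), (0.63, array([ 0.628, -0.118,  0.025]))]
carton_mid [(0.9, array([ 0.408, -0.264,  0.011])), (0.87, array([ 0.627, -0.114,  0.022])), (0.68, array([ 0.376, -0.079,  0.007])), (0.55, array([0.344, 0.018, 0.013]))]
bowl [(0.61, array([ 0.627, -0.404,  0.001]))]
bowl [(0.58, array([ 0.621, -0.402, -0.001]))]
timer []
timer [(0.63, array([ 0.442,  0.291, -0.003]))]
mug [(0.7, array([ 0.441, -0.43 , -0.003])), (0.51, array([ 0.584, -0.048,  0.   ]))]
mug []
```

View pics/s12f.png

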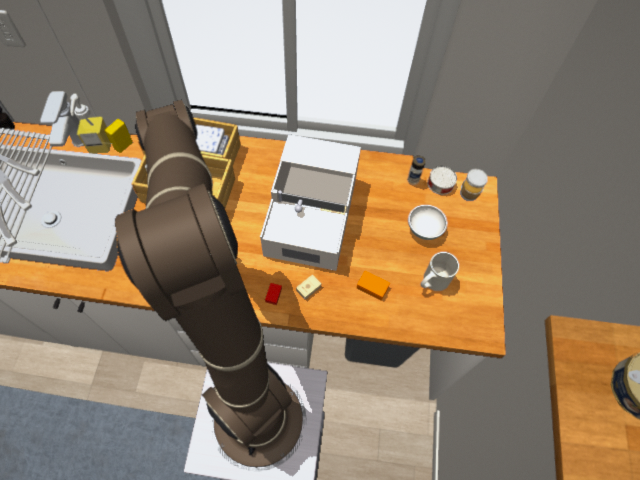

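View pics/top12.png

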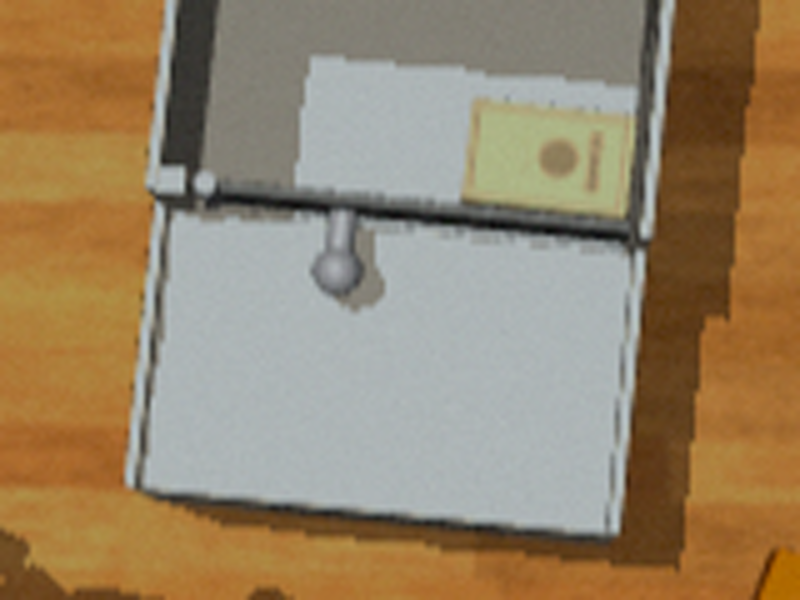

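The carton lies flat on the bin floor and the flap is shut with the knob back in place. The mug, bowl and timer haven't moved, and the arm is clear.

```bash
python3 -c "
from cell import *
print(job_done())"
```

```text
the job is handed in; nothing more can be done
None
```

The carton is in the bin, the flap is shut, and I handed the job in at about 14.5 s of the 42 s allowed. With the gripper fully open and turned, the left finger pushed the flap open by its knob while the right finger slid the carton along the shelf and over the sill. The flap stayed well ahead of the carton throughout, and the carton was never gripped. I then backed out along the same path so the flap followed the finger shut, and moved the arm clear.

**Last checks:**
- **Carton:** both cameras place it flat on the bin floor, at about z 0.022–0.025 m.
- **Flap:** it is closed, and the knob is back within 2–5 mm of where it was first measured.
- **Bowl and timer:** their reported positions match the first ones within a few mm. The scene camera did not report the timer in the last look because the arm hid it; the top camera did.
- **Mug:** neither camera reported it at the start. At the end only the scene camera did, so "unmoved" rests on the pictures looking the same.
- **Forces:** the readings I took stayed at about 6 N or less.

**What did not go to plan:**
- The first two move calls were refused for missing keys; nothing moved.
- The first touch on the knob was too high, because the open fingertips sit farther back than I had assumed. I backed off, lowered 9 mm and repeated the push.
- The carton's near right corner ended up about 2 mm from the right lip during the push and may have touched it. It did not jam.

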